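# Spacer and circlip on an axle stub

### The arm

A 6-joint arm with a two-finger parallel gripper is mounted at the origin on the work surface. World frame = base frame: x ahead of the robot, y to its left, z up, the work surface at z = 0. Lengths are in mm, angles in rad, forces in N, time in s.
With the tool pointing down it reaches from about 325 to 875 mm from the base axis. Payload 4.4 kg.
Tool frame: the origin (TCP) lies at the very end of the fingers, on their centre line; the grasp point (between the pads) lies 19 mm behind it (manip.grip_depth is the z of the grasp point in the tool frame, in mm); z points along the fingers, y is the line along which they close (so a half turn about z gives the same grasp; the last joint's range is limited). The gripper opens to 85 mm and grips with 20 to 120 N. Pads are 22 mm wide; open, the fingers measure 114 mm over their backs; the gripper's body (76 mm by 85 mm) begins 54 mm behind the grasp point. The pads swing forward as they close: fully open they stand 13 mm farther back than shut.
Start: joints at [-1.304, 0.207, 1.542, -0, 1.393, -0.15], TCP at [233.295, -525.548, 231.282] pointing down, gripper open.
Joint ranges: [-2.73, 2.73], [-0.86, 2.22], [0.23, 2.46], [-1.11, 4.25], [0.08, 2.63], [-2.82, 2.82]. Speed limits (rad/s): [2.79, 2.79, 3.14, 3.14, 3.14, 3.14].

### API

Orientations are given as a unit quaternion [x, y, z, w].
In Python, from plant import manip, optics, recognise, landmark_of gives the robot as it stands.
- The arm moves only by the tool apply_moves, never from a script. Its arguments are lists of equal length, an entry for each row: "slide": the shift along the tool's x, y, z each as a share of 0.5 m, from -1 to 1, a list of three; "angular": the turn, a rotation vector about the tool's x, y, z each as a share of 180 degrees, from -1 to 1, a list of three; "grip": the closure, from -1 (fully open) to 1 (shut). A call has 1 to 10 rows; each row is the pose to reach, as a shift and turn from the pose commanded when the call began, along the tool's axes at that moment, turning the shorter way round; what a row does not reach only later rows make up. A row lasts 1/8 s, in which the tool goes at most 62.5 mm and 10.7 degrees, less where a joint would pass 70% of its speed; a pose out of reach is approached as far as the arm can. A call with a number of a shift or a turn outside -1 to 1 is refused whole. A call with a gripper value outside its range is refused whole. The fingers move at their own pace and stop on an object; "newtons" is the grip in N (left out, the last holds). Time passes only in rows, so rows that repeat a pose let the fingers close. It gives the time, the measured TCP pose, the force, the opening and the grip force at its end, in the units of the state.
- manip.get_obs(): the state, without advancing time (a new reading comes with each control period).
- optics.read_camera(name): name is "side" or "top" or "wrist"; returns a dict with "img" (400x640x3 uint8, red, green, blue), "fx", "fy", "cx", "cy" (pixels), "k1" (the pictures are not rectified: a ray, as slopes to the right and down, at radius r is drawn at 1 + k1 r^2 times it, then the intrinsics apply), "world_from_camera" (4x4, takes a point from camera to world coordinates). Camera axes: x right, y up, looking along -z (the intrinsics and any distortion apply to the point x, -y, -z); pixel columns grow to the right and rows downward; lengths in mm; the calibration is good to about 2 mm. A picture is of the moment at which its call begins. There is no depth.
- manip.hand_in(): hands the job in; it is judged then, once.
Trained networks look in a picture, given as the dict that the camera call returned (one of the last four; its "shot" number tells which), for a name from the list of things; names that differ only in an ending like _2 or _b are one class to them, and where a whole thing is asked for, a point or a joint stands for the part that bears it (a point fixed in the world has none). Each returns a list of dicts, best first, with "conf" (0 to 1); they miss things now and then, are a little off and sometimes report something else, mostly with a low value. They report only what shows in the picture. A call takes as long as a camera call.
- recognise(picture, label): "point" ([row, column] in pixels, amid what is visible of it).
- landmark_of(picture, label): "point" ([row, column] in pixels: a listed point, or the origin of a listed thing).
The state is a dict: "t": time; "qpos": joint angles; "qd": joint speeds; "tau": joint torques, N m; "tcp_pos": TCP position; "ee_rot": TCP orientation; "contact_force": force on the tool from outside, world axes, zero at the start; "torque": the same for the moment, N m; "gripper_width": finger opening in mm; "gripper_force": force on a finger pad.
Only numpy, scipy, OpenCV 4.12 (cv2) and the standard library are available. Lean on these libraries where they do the work, as an engineer would, in place of code of your own. Each camera call takes 0.05 s, during which the arm holds its last target. There are 200 camera calls.

### The job

Pick the middle-height one of the three loose rings (the 12 mm tall spacer), slide it down over the upright axle stub until it rests flat on the shoulder, and let go of it. Then take the circlip pliers out of their stand by the two handles and squeeze them to spread the clip on their tips, bring the clip over the stub while it is still above the shaft, and slide it down, spread all the way, until it is level with the groove just above the spacer. Finish while holding it there: keep squeezing with the pliers upright and the clip spread around the groove, not leaning on the spacer; leave all the other things on the board where they are.

Things in the scene. Friction and masses are not known exactly. Their poses are not given: they have to be found in the camera images.
- stub: Fixed upright steel shaft on a 70 x 70 x 10 mm aluminium base plate, left or right of the rings. Origin: centre of the plate's underside (on the board, z = 12 mm), z up the shaft axis. Heights from it: shoulder, diameter 34 mm, 10 to 22 mm; shaft, diameter 22 mm, 22 to 55 mm (top 3 mm taper to 16 mm); groove, diameter 18.6 mm, 34 to 38 mm.
- groove (a point): Middle of the groove, on the shaft axis, 36 mm above the stub's origin.
- spacer: The spacer to fit: loose aluminium ring, outer diameter 40 mm, bore 25 mm, 12 mm tall, 40 to 85 g, lying flat on the board anywhere in the row of three rings. Origin: centre of its underside, z along its axis. Seated on the shoulder its underside is 22 mm above the stub's origin and its top is at the groove's lower edge.
- collar: A ring not to be used: aluminium, outer diameter 40 mm, 26 mm tall, in the row of rings. Origin: centre of its underside. Leave it.
- washer: A ring not to be used: flat steel washer, outer diameter 46 mm, 5 mm tall, in the row of rings. Origin: centre of its underside. Leave it.
- stand: Fixed aluminium stand of the pliers, 80 x 90 mm, 82 mm tall; origin: centre of its underside. Two uprights at y = 24 to 40 mm and -24 to -40 mm carry the ends of the pliers' guard on ledges 70 mm up, between 12 mm lips. The pliers lift straight up and out: raise them 60 mm or more before moving sideways.
- pliers: Loose circlip pliers, 0.19 to 0.25 kg, upright in the stand, handles up, a steel circlip kept on the tips' pins (it cannot drop off). Origin: on the long axis (z, up), at the underside of the 68 x 24 x 5 mm guard. The handles close along y; the clip sticks out to +x, lowest point 44 mm below the origin. A spring keeps them open: 5 N starts to close them, 12 N closes them fully; 40 N does no harm.
- pliers_grip (a point): Where to grip from above, closing along the pliers' y: midway between the two grey plastic grips (18 mm wide along x, 48 mm long), 73 mm above the pliers' origin. Over their outer faces they are here 57 mm apart when free (66 mm at the upper ends, 24 mm higher) and 34 mm when fully squeezed, the faces then upright and parallel.
- clip (a point): Centre of the spread clip's opening, to be brought onto the shaft axis: 20.2 mm to +x of and 42 mm below the pliers' origin, mid-height of the 3 mm thick clip; axes as the pliers'. Free, its bore is 21 mm (too small); fully spread it clears the shaft by 1.8 mm all round. Touching the seated spacer it is 35.5 mm above the stub's origin.
- spread (a joint): Angle of the pliers' handles, rad: 0 free (clip closed), 0.185 fully squeezed against the stop (clip fully spread).
- driver: Screwdriver lying on the board, a bystander, 170 mm long. Leave it.
- lens_cell: Small black round lens holder, a bystander, diameter 31 mm, 22 mm tall. Leave it.
- post: Short steel optical post lying on the board, a bystander, 75 mm long. Leave it.
- mount: Black mirror mount, a bystander, 50 x 44 x 54 mm. Leave it.

How it is judged (in metres and radians):
On the way, in this order (a step that is already met when the one before it is completed fails the run):
1. the spacer rests flat on the shoulder of the stub, released (z of spacer in the frame of stub between 0.02 and 0.0242 m and horizontal distance between spacer and stub below 0.004 m and angle between spacer's own z axis and vertical below 0.06 rad and contact force between the fingers and spacer below 0.5 N), for 0.2 s.
2. the pliers are held with the clip spread, over the shaft and still above its top (value of joint spread above 0.14 rad and z of clip in the frame of stub above 0.056 m and horizontal distance between clip and stub below 0.015 m and contact force between the fingers and pliers above 4 N), for 0.1 s.
At the end, for the whole second after the job is handed in: Spacer flat on the shoulder (2 mm in height, 4 mm of the axis), not touched by fingers; clip centre 33.5 to 39 mm above the stub origin, within 4 mm of the axis; fingers hold the handles beyond 0.14 rad with over 4 N; pliers still, upright within 0.1 rad, under 12 N on the spacer (all of step 1 and z of clip in the frame of stub between 0.0335 and 0.039 m and horizontal distance between clip and stub below 0.004 m and value of joint spread above 0.14 rad and contact force between the fingers and pliers above 4 N and contact force between pliers and spacer below 12 N and angle between pliers's own z axis and vertical below 0.1 rad and linear speed of pliers below 0.02 m/s); the arm keeps its last pose, push and grip.
It fails at once if the clip is on the shaft without being spread (horizontal distance between clip and stub below 0.012 m and z of clip in the frame of stub between 0.015 and 0.053 m and value of joint spread below 0.09 rad).
It fails at once if another thing on the board is pushed away by more than 30 mm (distance of any of collar, washer, driver, lens_cell, post, mount from where it was at the start of the episode above 0.03 m).
It also fails if it takes over 72 s, if anything falls off the work surface, if the arm or the gripper's body presses on something with over 40 N, if the wrist force passes 120 N, or if a joint passes its speed limit or range.

## Working session

There is one attempt and no reset: what is moved stays moved. The work goes in short steps, Python scripts to look and compute and a tool call to move; the robot and the scene stay as the last step left them, time stands still between calls to the robot, and variables do not carry over. Pictures are saved under pics/ and viewed, at most 10 in all, crops included, and the job is handed in when it is done.

Besides the shell and the picture viewer there is one more tool, called after "Emit:" as name(argument=value, ...) on one line, values as JSON. apply_moves: Moves the arm, as the interface text tells. Its arguments: {"type":"object","properties":{"slide":{"type":"array"},"angular":{"type":"array"},"grip":{"type":"array"},"newtons":{"type":"number"}},"required":["slide","angular","grip"]}

```bash
ls; mkdir -p pics
cat > h.py <<'E'
import numpy as np, cv2
from plant import manip, optics, recognise, landmark_of
def ray(p,pt):
    x=(pt[1]-p['cx'])/p['fx']; y=(pt[0]-p['cy'])/p['fy']
    u,v=x,y
    for _ in range(20):
        s=1+p['k1']*(u*u+v*v); u,v=x/s,y/s
    T=np.array(p['world_from_camera']); d=T[:3,:3]@np.array([u,-v,-1])
    return T[:3,3],d/np.linalg.norm(d)
def atz(p,pt,z):
    o,d=ray(p,pt); return o+d*(z-o[2])/d[2]
def tri(rs):
    A=np.zeros((3,3));b=np.zeros(3)
    for o,d in rs:
        M=np.eye(3)-np.outer(d,d);A+=M;b+=M@o
    X=np.linalg.solve(A,b)
    return X,[round(float(np.linalg.norm((np.eye(3)-np.outer(d,d))@(X-o))),1) for o,d in rs]
def proj(p,X):
    T=np.linalg.inv(np.array(p['world_from_camera']));c=T[:3,:3]@X+T[:3,3]
    x,y=c[0]/-c[2],-c[1]/-c[2];s=1+p['k1']*(x*x+y*y)
    return np.array([p['cy']+p['fy']*y*s,p['cx']+p['fx']*x*s])
E
python3 - <<'E'
from h import *
np.set_printoptions(precision=1,suppress=True)
ims=[]
for n in ['top','side','wrist']:
    p=optics.read_camera(n); cv2.imwrite(f'pics/{n}0.png',p['img'][:,:,::-1])
    print(n,np.array(p['world_from_camera'])[:3,3],p['fx'])
    for l in ['stub','groove','spacer','collar','washer','stand','pliers','pliers_grip','clip','driver','lens_cell','post','mount']:
        r=landmark_of(p,l)
        print(l,[(np.round(a['point'],1).tolist(),round(a['conf'],2),atz(p,a['point'],12)[:2].round(1).tolist()) for a in r[:3]])
print(manip.get_obs())
E
```

```text
pics
top [484.7  -9.6 967.1] 424.29602789791153
stub [([213.2, 195.8], 0.68, [565.2, 269.0])]
groove [([207.9, 191.2], 0.85, [577.5, 279.7]), ([213.5, 397.4], 0.73, [554.1, -188.5])]
spacer [([228.1, 299.0], 0.69, [526.3, 34.7])]
collar [([272.3, 330.4], 0.57, [426.0, -33.5])]
washer [([184.9, 311.6], 0.58, [623.7, 4.3])]
stand [([210.7, 399.8], 0.76, [560.3, -194.2]), ([298.6, 374.7], 0.27, [365.4, -130.6])]
pliers [([208.0, 404.7], 0.97, [566.2, -205.6])]
pliers_grip [([231.5, 299.1], 0.74, [518.6, 34.6]), ([207.6, 416.4], 0.68, [566.4, -232.4])]
clip [([205.1, 399.7], 0.58, [573.0, -194.5])]
driver [([143.7, 195.8], 0.78, [726.6, 270.4])]
lens_cell [([295.4, 272.5], 0.56, [377.7, 96.6]), ([271.2, 324.8], 0.2, [428.8, -21.0])]
post [([139.9, 405.3], 0.55, [723.8, -214.1]), ([206.7, 417.1], 0.52, [568.5, -234.1])]
mount [([298.2, 373.6], 0.71, [366.3, -128.2])]
side [147.8 823.6 752.5] 497.6714346383218
stub [([309.2, 250.2], 0.87, [571.1, 271.7])]
groove [([298.3, 248.7], 0.65, [589.8, 247.8])]
spacer [([248.1, 327.5], 0.52, [512.2, 35.5])]
collar [([243.9, 371.1], 0.63, [427.8, -2
[... 430 characters left out ...]
[([280.1, 369.9], 0.54, [387.2, 90.9])]
post [([174.3, 295.6], 0.45, [727.9, -213.5])]
mount [([224.3, 409.3], 0.6, [370.5, -130.6])]
wrist [ 296.2 -497.5  373.7] 348.8136125951183
stub []
groove []
spacer []
collar []
washer []
stand []
pliers []
pliers_grip []
clip []
driver []
lens_cell []
post []
mount []
{'t': 2.1, 'qpos': array([-1.3,  0.2,  1.5, -0. ,  1.4, -0.2]), 'qd': array([-0., -0., -0., -0.,  0., -0.]), 'tau': array([  0. , -38.3, -29.2,  -0. ,   0. ,  -0. ]), 'tcp_pos': array([ 233.3, -525.5,  231.3]), 'ee_rot': array([ 1. ,  0.2, -0. ,  0. ]), 'contact_force': array([-0.3,  0.3, -0.4]), 'torque': array([ 0.,  0., -0.]), 'gripper_force': 0.0, 'gripper_width': 85.74064564385314}
```

View pics/top0.png

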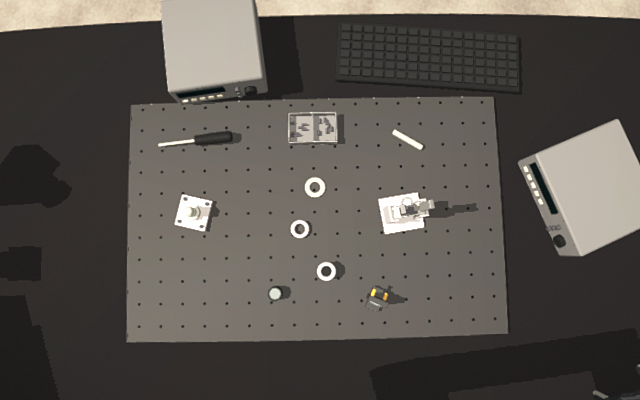

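View pics/side0.png

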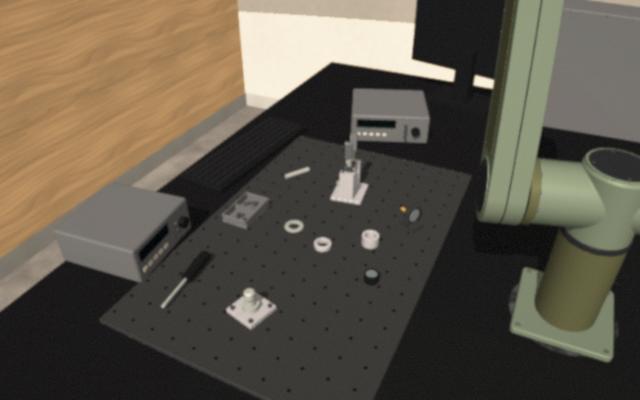

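```bash
cat >> h.py <<'E'
from scipy.spatial.transform import Rotation as R
np.set_printoptions(precision=4,suppress=True)
def go(pos,yaw):
    """yaw: world angle of the tool x axis, tool down"""
    s=manip.get_obs(); Rc=R.from_quat(s['ee_rot'])
    Rt=R.from_euler('z',yaw)*R.from_matrix(np.diag([1,-1,-1.]))
    m=Rc.as_matrix(); print('t',round(s['t'],2),'now',s['tcp_pos'].round(1),'yaw',round(float(np.arctan2(m[1,0],m[0,0])),3),'q6',s['qpos'][5].round(3),'z',m[:,2].round(3))
    print('slide',m.T@(np.array(pos)-s['tcp_pos'])/500,'angular',(Rc.inv()*Rt).as_rotvec()/np.pi)
E
python3 - <<'E'
from h import *
s=manip.get_obs();T=np.eye(4);T[:3,:3]=R.from_quat(s['ee_rot']).as_matrix();T[:3,3]=s['tcp_pos']
p=optics.read_camera('wrist');print(np.linalg.inv(T)@np.array(p['world_from_camera']))
print(s['ee_rot'])
for y in (0.,np.pi/2,-np.pi/2): go([480,33,230],y)
E
```

```text
[[   0.0003    0.9619    0.2732   68.8847]
 [   1.       -0.0003    0.0001   -0.101 ]
 [   0.0002    0.2732   -0.9619 -142.4232]
 [   0.        0.        0.        1.    ]]
[ 0.9783  0.2074 -0.      0.    ]
t 2.15 now [ 233.3 -525.6  231.3] yaw 0.418 q6 -0.151 z [-0. -0. -1.]
slide [ 0.9043 -0.8208  0.0026] angular [0.    0.    0.133]
t 2.15 now [ 233.3 -525.6  231.3] yaw 0.418 q6 -0.151 z [-0. -0. -1.]
slide [ 0.9043 -0.8208  0.0026] angular [-0.     0.    -0.367]
t 2.15 now [ 233.3 -525.6  231.3] yaw 0.418 q6 -0.151 z [-0. -0. -1.]
slide [ 0.9043 -0.8208  0.0026] angular [0.    0.    0.633]
```

Run:
```python
from h import *
go([530,-205,330],0)
```

```text
t 2.15 now [ 233.3 -525.6  231.3] yaw 0.418 q6 -0.151 z [-0. -0. -1.]
slide [ 0.8025 -0.3452 -0.1974] angular [0.    0.    0.133]
```

Emit:
apply_moves(slide=[[0.8,-0.345,-0.2],[0.8,-0.345,-0.2],[0.8,-0.345,-0.2],[0.8,-0.345,-0.2],[0.8,-0.345,-0.2],[0.8,-0.345,-0.2],[0.8,-0.345,-0.2],[0.8,-0.345,-0.2],[0.8,-0.345,-0.2],[0.8,-0.345,-0.2]], angular=[[0,0,0.133],[0,0,0.133],[0,0,0.133],[0,0,0.133],[0,0,0.133],[0,0,0.133],[0,0,0.133],[0,0,0.133],[0,0,0.133],[0,0,0.133]], grip=[-1,-1,-1,-1,-1,-1,-1,-1,-1,-1])

```text
t: 3.4
tcp_pos: [527.8, -206.7, 330.5]
ee_rot: [1.0, -0.001, -0.001, -0.0]
contact_force: [-1.0, 0.3, -0.8]
gripper_width: 85.5
gripper_force: 0.0
```

Run:
```python
from h import *
p=optics.read_camera('wrist'); cv2.imwrite('pics/w1.png',p['img'][:,:,::-1])
for l,z in [('stand',12),('pliers',82),('pliers_grip',155),('clip',40),('spacer',12)]:
    print(l,[(np.round(a['point'],1).tolist(),round(a['conf'],2),atz(p,a['point'],z)[:2].round(1).tolist()) for a in landmark_of(p,l)[:3]])
go([520,33,230],0)
```

```text
stand [([126.8, 308.7], 0.87, [558.7, -196.4])]
pliers [([133.3, 306.8], 0.83, [557.4, -195.8])]
pliers_grip []
clip [([113.5, 302.0], 0.85, [577.0, -189.0]), ([134.7, 303.1], 0.69, [551.4, -190.1])]
spacer [([149.8, 139.5], 0.55, [529.8, 31.4])]
t 3.7 now [ 528.3 -206.4  331.1] yaw -0.002 q6 1.048 z [-0.  0. -1.]
slide [-0.0174 -0.4787  0.2022] angular [-0.      0.0001 -0.0005]
```

View pics/w1.png

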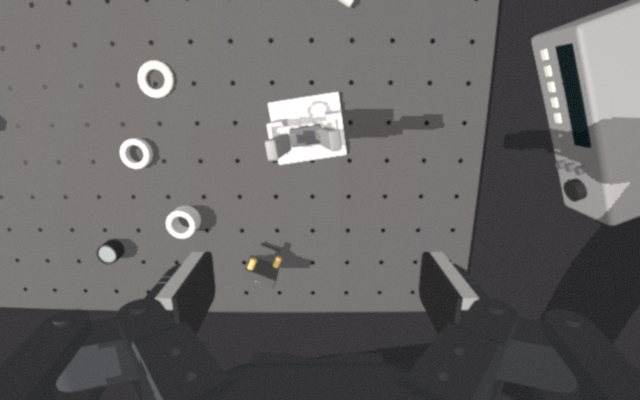

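Emit:
apply_moves(slide=[[-0.02,-0.479,0.26],[-0.02,-0.479,0.26],[-0.02,-0.479,0.26],[-0.02,-0.479,0.26],[-0.02,-0.479,0.26],[-0.02,-0.479,0.26],[-0.02,-0.479,0.26]], angular=[[0,0,0],[0,0,0],[0,0,0],[0,0,0],[0,0,0],[0,0,0],[0,0,0]], grip=[-1,-1,-1,-1,-1,-1,-1])

```text
t: 4.58
tcp_pos: [519.7, 32.9, 202.2]
ee_rot: [1.0, -0.0, 0.001, 0.0]
contact_force: [1.0, -0.3, -0.6]
gripper_width: 85.3
gripper_force: 0.0
```

Run:
```python
from h import *
p=optics.read_camera('wrist'); cv2.imwrite('pics/w2.png',p['img'][:,:,::-1])
for l,z in [('spacer',12),('collar',12),('washer',12)]:
    print(l,[(np.round(a['point'],1).tolist(),round(a['conf'],2),atz(p,a['point'],z)[:2].round(1).tolist()) for a in landmark_of(p,l)[:3]])
g=cv2.cvtColor(p['img'],cv2.COLOR_RGB2GRAY); _,b=cv2.threshold(g,170,255,0)
n,lab,st,c=cv2.connectedComponentsWithStats(b)
for i in range(1,n):
    if st[i,4]>150: print(st[i],c[i], atz(p,c[i][::-1],24))
go([520,33,230],0)
```

```text
spacer [([162.4, 314.7], 0.91, [527.9, 34.5])]
collar [([253.5, 368.5], 0.58, [431.8, -21.4])]
washer [([61.3, 356.3], 0.85, [620.3, -3.1])]
[ 330   34   52   54 1558] [355.6226  60.233 ] [620.0047  -1.2002  24.    ]
[  13   77   87   91 4559] [ 59.5907 121.8662] [569.4104 271.8082  24.    ]
[ 507   85  133   96 7112] [559.4672 127.9045] [ 563.3791 -193.6278   24.    ]
[294 145  43  42 940] [315.3521 165.5032] [527.1482  33.8758  24.    ]
[ 352  238   43   45 1089] [372.1028 260.6694] [429.5462 -23.3959  24.    ]
[250 294  22  19 330] [260.697  302.6364] [380.9128  91.6579  24.    ]
t 4.78 now [519.7  32.6 202.2] yaw -0.002 q6 1.469 z [ 0.002 -0.    -1.   ]
slide [ 0.0008 -0.0007 -0.0556] angular [ 0.0001 -0.0006 -0.0006]
```

View pics/w2.png

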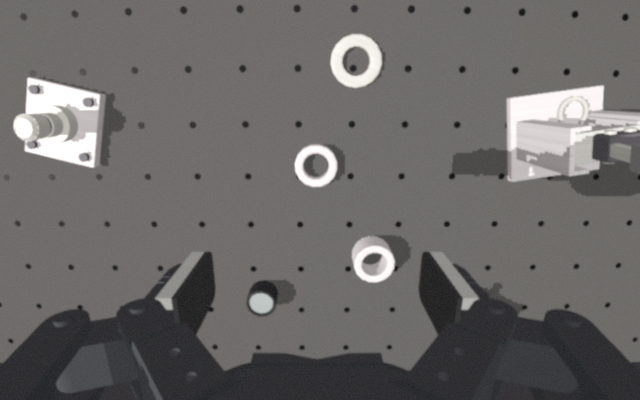

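Emit:
apply_moves(slide=[[0.0155,-0.0025,0.1],[0.0155,-0.0025,0.2],[0.0155,-0.0025,0.3],[0.0155,-0.0025,0.35],[0.0155,-0.0025,0.384],[0.0155,-0.0025,0.384]], angular=[[0,0,0],[0,0,0],[0,0,0],[0,0,0],[0,0,0],[0,0,0]], grip=[-1,-1,-1,-1,-1,-1], newtons=40)

```text
t: 5.52
tcp_pos: [526.2, 34.8, 8.6]
ee_rot: [1.0, -0.0, -0.001, -0.0]
contact_force: [-0.1, -0.0, 0.8]
gripper_width: 85.2
gripper_force: 0.0
```

Emit:
apply_moves(slide=[[0,0,0],[0,0,0],[0,0,0],[0,0,0],[0,0,0],[0,0,0]], angular=[[0,0,0],[0,0,0],[0,0,0],[0,0,0],[0,0,0],[0,0,0]], grip=[1,1,1,1,1,1], newtons=40)

```text
t: 6.28
tcp_pos: [528.2, 35.0, 11.0]
ee_rot: [1.0, 0.0, 0.002, 0.0]
contact_force: [-1.2, 0.1, 5.8]
gripper_width: 38.1
gripper_force: 40.6
```

Emit:
apply_moves(slide=[[0,0,-0.04],[0,0,-0.12],[0,0,-0.22],[0,0,-0.28],[0,0,-0.28]], angular=[[0,0,0],[0,0,0],[0,0,0],[0,0,0],[0,0,0]], grip=[1,1,1,1,1])

```text
t: 6.9
tcp_pos: [529.1, 35.0, 152.6]
ee_rot: [1.0, 0.0, 0.004, 0.0]
contact_force: [1.1, 1.0, -0.5]
gripper_width: 37.8
gripper_force: 40.4
```

Run:
```python
from h import *
p=optics.read_camera('wrist'); cv2.imwrite('pics/w3.png',p['img'][:,:,::-1])
s=manip.get_obs();print(s['tcp_pos'],s['gripper_width'])
for n in ['wrist','top','side']:
  if n!='wrist': p=optics.read_camera(n)
  for l,z in [('stub',12),('groove',48),('spacer',s['tcp_pos'][2])]:
    print(n,l,[(np.round(a['point'],1).tolist(),round(a['conf'],2),atz(p,a['point'],z)[:2].round(1).tolist()) for a in landmark_of(p,l)[:2]])
```

```text
[527.278   35.168  150.2606] 37.96167402535579
wrist stub [([137.8, 33.9], 0.69, [568.9, 271.7])]
wrist groove []
wrist spacer []
top stub [([212.8, 194.5], 0.78, [566.2, 272.0])]
top groove [([208.3, 189.9], 0.57, [573.2, 271.7])]
top spacer []
side stub []
side groove [([297.5, 247.7], 0.86, [571.2, 274.8])]
side spacer [([167.1, 350.7], 0.7, [518.4, -103.4]), ([198.4, 324.4], 0.41, [518.8, 38.9])]
```

View pics/w3.png

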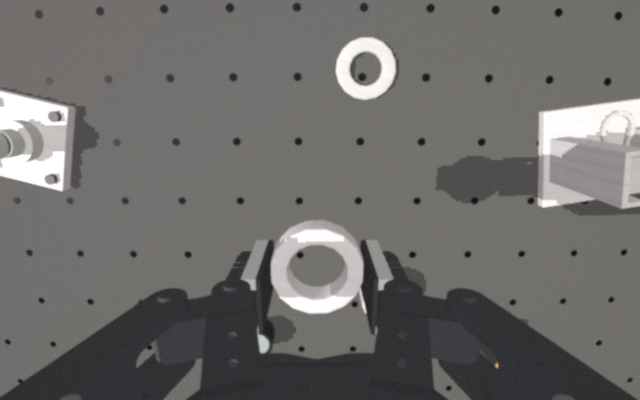

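```bash
cat > ov.py <<'E'
from h import *
import sys
def overlay(p,rings,name,box,k=6):
    r0,r1,c0,c1=box
    im=cv2.resize(p['img'][r0:r1,c0:c1,::-1],None,fx=k,fy=k,interpolation=cv2.INTER_CUBIC)
    for (C,rad,col) in rings:
        a=np.linspace(0,2*np.pi,120)
        q=np.array([proj(p,np.array(C)+rad*np.array([np.cos(t),np.sin(t),0])) for t in a])
        cv2.polylines(im,[(np.c_[(q[:,1]-c0+.5)*k,(q[:,0]-r0+.5)*k]).astype(np.int32)],True,col,1)
    cv2.imwrite(name,im)
E
python3 - <<'E'
from ov import *
p=optics.read_camera('wrist');s=manip.get_obs();t=s['tcp_pos'];print(t)
overlay(p,[((527.3,t[1],t[2]+14),20,(0,0,255)),((527.3,t[1],t[2]+14),12.5,(0,0,255)),((527.3,t[1],t[2]+2),20,(0,255,0)),((527.3,t[1],t[2]+2),12.5,(0,255,0))],'pics/ov1.png',(205,330,240,390),5)
E
```

```text
[526.5638  35.1598 149.0368]
```

View pics/ov1.png

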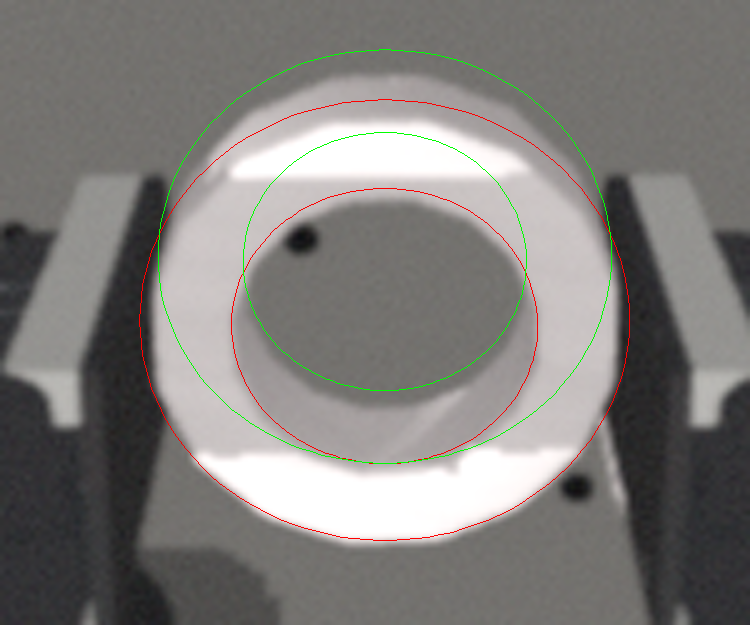

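Run:
```python
from ov import *
from scipy.optimize import least_squares
p=optics.read_camera('wrist');t=manip.get_obs()['tcp_pos'];print(t)
obs={'l':240+155/5-.5,'r':240+620/5-.5,'t':205+121/5-.5,'b':205+543/5-.5}
def ext(C,tilt,Rr):
    a=np.linspace(0,2*np.pi,200)
    q=np.array([proj(p,C+Rr*np.array([np.cos(u)*np.cos(tilt),np.sin(u),np.cos(u)*np.sin(tilt)])) for u in a])
    return np.array([q[:,1].min(),q[:,1].max(),q[:,0].min(),q[:,0].max()])
for Rr in (20,19):
  for w in ([0.],None):
    f=lambda v: ext(v[:3],v[3] if w is None else 0,Rr)-list(obs.values())
    r=least_squares(f,[527,35,160,0]); print(Rr,r.x[:3]-t,r.x[3] if w is None else 0,r.fun)
go([567.5,272,150],0)
```

```text
[526.6485  35.1708 149.1785]
20 [-3.4643 -0.254   8.0729] 0 [-0.2261  0.2258  0.2413 -0.2627]
20 [-3.7704 -0.255   7.4176] -0.020750100067339322 [-0.  0. -0. -0.]
19 [ 0.153  -0.247  14.7827] 0 [-0.2261  0.2258  0.2413 -0.2627]
19 [-0.1379 -0.2479 14.1601] -0.020750100067261624 [-0.  0.  0.  0.]
t 7.6 now [526.6  35.2 149.2] yaw -0.0 q6 1.473 z [-0.  0. -1.]
slide [ 0.0817 -0.4737 -0.0016] angular [-0.      0.0001 -0.    ]
```

Emit:
apply_moves(slide=[[0.02,-0.474,0],[0.02,-0.474,0],[0.02,-0.474,0],[0.02,-0.474,0],[0.02,-0.474,0],[0.02,-0.474,0],[0.02,-0.474,0]], angular=[[0,0,0],[0,0,0],[0,0,0],[0,0,0],[0,0,0],[0,0,0],[0,0,0]], grip=[1,1,1,1,1,1,1])

```text
t: 8.48
tcp_pos: [536.7, 270.8, 149.1]
ee_rot: [1.0, -0.001, -0.0, 0.0]
contact_force: [-0.7, -0.9, -0.9]
gripper_width: 38.3
gripper_force: 40.5
```

Run:
```python
from ov import *
p=optics.read_camera('wrist');t=manip.get_obs()['tcp_pos'];print(t)
for l,z in [('stub',12),('groove',48)]:
    print(l,[(np.round(a['point'],1).tolist(),round(a['conf'],2),atz(p,a['point'],z)[:2].round(1).tolist()) for a in landmark_of(p,l)[:2]])
x,y=568,272
c=proj(p,np.array([x,y,67]));print(c)
r0=int(np.clip(c[0]-60,0,280));c0=int(c[1]-75)
overlay(p,[((x,y,67),8,(0,0,255)),((x,y,64),11,(0,255,0)),((x,y,34),17,(255,0,0))],'pics/ov2.png',(r0,r0+120,c0,c0+150),5)
print(r0,c0)
```

```text
[536.8073 270.7899 149.2288]
stub [([144.1, 313.9], 0.66, [569.2, 272.9])]
groove [([149.7, 315.4], 0.77, [569.9, 271.6])]
[156.9431 314.6258]
96 239
```

View pics/ov2.png

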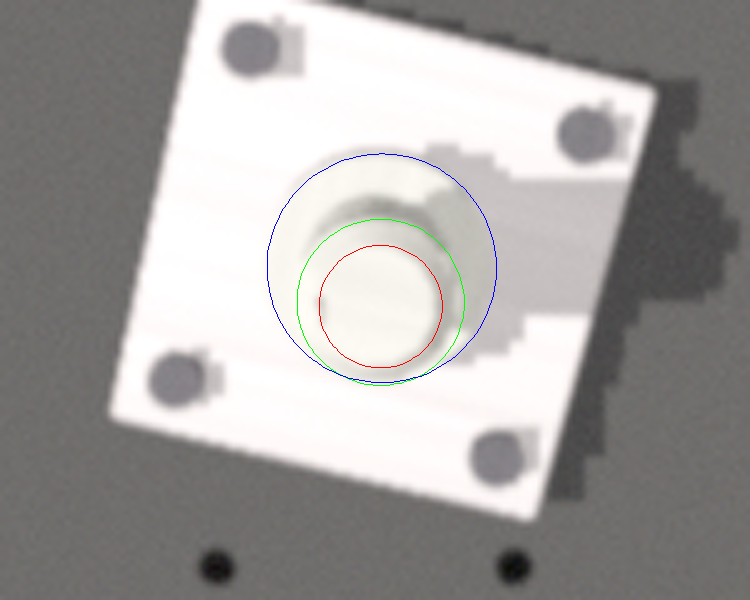

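Emit:
apply_moves(slide=[[0.064,-0.003,0],[0.064,-0.003,0.08],[0.064,-0.003,0.14],[0.064,-0.003,0.14],[0.064,-0.003,0.165],[0.064,-0.003,0.18],[0.064,-0.003,0.18]], angular=[[0,0,0],[0,0,0],[0,0,0],[0,0,0],[0,0,0],[0,0,0],[0,0,0]], grip=[1,1,1,1,1,1,1])

```text
t: 9.5
tcp_pos: [568.5, 273.6, 59.2]
ee_rot: [1.0, -0.0, -0.0, 0.0]
contact_force: [-0.3, -0.1, -0.9]
gripper_width: 37.9
gripper_force: 40.5
```

Run:
```python
from ov import *
for i in range(4):
  p=optics.read_camera('wrist');s=manip.get_obs();t=s['tcp_pos'];print(t,s['contact_force'],s['torque'])
cv2.imwrite('pics/w4.png',cv2.resize(p['img'][180:340,220:420,::-1],None,fx=4,fy=4,interpolation=cv2.INTER_CUBIC)[:600])
go([568.8,272.3,33],0)
```

```text
[568.813  273.7542  59.6205] [ 0.2775 -0.0344 -0.7431] [0.0374 0.0053 0.0005]
[569.0256 273.8495  59.8865] [ 0.3891  0.3561 -0.0654] [ 0.0275 -0.0096  0.0361]
[569.1288 273.8697  59.9883] [ 0.0579 -0.4526 -1.166 ] [-0.002   0.0087 -0.0146]
[569.1476 273.8823  60.0105] [ 0.5656  0.2037 -0.6707] [-0.022   0.0612  0.0033]
t 9.7 now [569.1 273.9  60. ] yaw 0.0 q6 1.882 z [ 0.001  0.    -1.   ]
slide [-0.0008  0.0032  0.054 ] angular [-0.0001 -0.0004  0.    ]
```

View pics/w4.png

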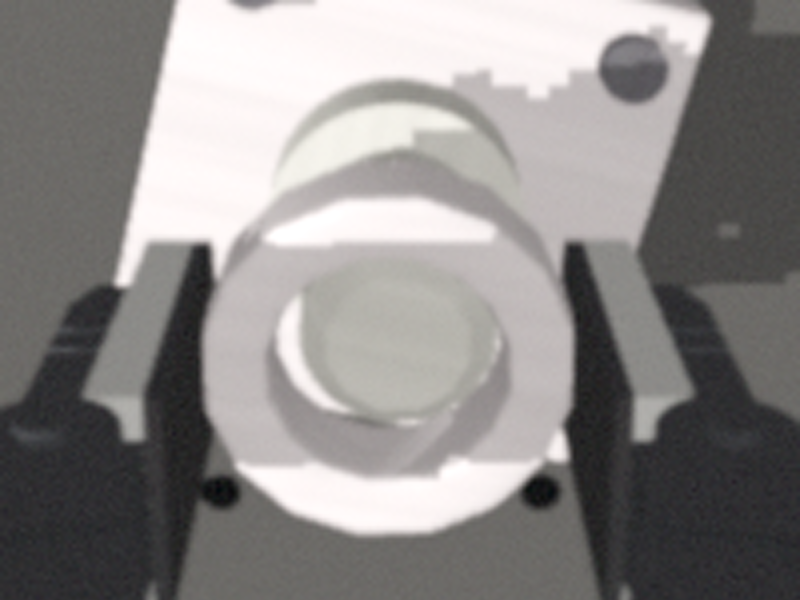

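Emit:
apply_moves(slide=[[-0.0006,0.003,0],[-0.0006,0.003,0.015],[-0.0006,0.003,0.03],[-0.0006,0.003,0.042],[-0.0006,0.003,0.05],[-0.0006,0.003,0.05]], angular=[[0,0,0],[0,0,0],[0,0,0],[0,0,0],[0,0,0],[0,0,0]], grip=[1,1,1,1,1,1])

```text
t: 10.45
tcp_pos: [568.1, 272.1, 33.7]
ee_rot: [1.0, -0.0, -0.0, 0.0]
contact_force: [-0.4, 0.4, -0.9]
gripper_width: 38.0
gripper_force: 40.5
```

Emit:
apply_moves(slide=[[0,0,0.002],[0,0,0.004],[0,0,0.006],[0,0,0.006]], angular=[[0,0,0],[0,0,0],[0,0,0],[0,0,0]], grip=[1,1,1,1])

```text
t: 10.95
tcp_pos: [568.5, 272.2, 33.0]
ee_rot: [1.0, 0.0, 0.0, 0.0]
contact_force: [-3.1, -0.6, 8.6]
gripper_width: 38.0
gripper_force: 41.2
```

Emit:
apply_moves(slide=[[0,0,0],[0,0,0],[0,0,0],[0,0,0],[0,0,0],[0,0,0],[0,0,-0.1],[0,0,-0.2],[0,0,-0.25],[0,0,-0.25]], angular=[[0,0,0],[0,0,0],[0,0,0],[0,0,0],[0,0,0],[0,0,0],[0,0,0],[0,0,0],[0,0,0],[0,0,0]], grip=[-1,-1,-1,-1,-1,-1,-1,-1,-1,-1])

```text
t: 12.2
tcp_pos: [570.4, 272.8, 159.5]
ee_rot: [1.0, -0.0, 0.003, -0.001]
contact_force: [0.3, 0.4, -0.1]
gripper_width: 85.5
gripper_force: 0.0
```

Run:
```python
from ov import *
p=optics.read_camera('wrist');t=manip.get_obs()['tcp_pos'];print(t)
x,y=568.7,272.2
c=proj(p,np.array([x,y,46]));print(c)
r0=int(np.clip(c[0]-60,0,280));c0=int(c[1]-75)
overlay(p,[((x,y,46),19,(0,0,255)),((x,y,46),12.5,(0,0,255)),((x,y,67),8,(0,255,0)),((x,y,34),20,(255,0,0))],'pics/ov3.png',(r0,r0+120,c0,c0+150),5)
for l,z in [('stub',12),('groove',48),('spacer',34)]:
    print(l,[(np.round(a['point'],1).tolist(),round(a['conf'],2),atz(p,a['point'],z)[:2].round(1).tolist()) for a in landmark_of(p,l)[:2]])
go([535,-195,330],0)
```

```text
[568.8448 272.3165 156.9873]
[194.0844 317.7219]
stub [([181.0, 315.3], 0.96, [571.0, 274.2])]
groove [([198.0, 318.1], 0.94, [566.2, 271.9])]
spacer [([189.1, 318.6], 0.96, [569.5, 271.5])]
t 12.4 now [566.8 271.7 153.7] yaw -0.0 q6 1.88 z [-0.004 -0.001 -1.   ]
slide [-0.065   0.9338 -0.351 ] angular [ 0.0004  0.0014 -0.    ]
```

View pics/ov3.png

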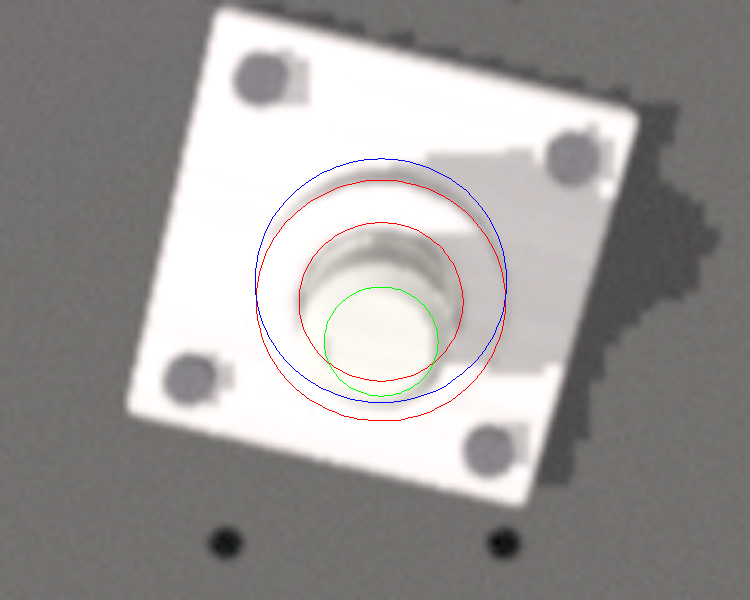

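Emit:
apply_moves(slide=[[-0.06,0.3,-0.35],[-0.06,0.93,-0.35],[-0.06,0.93,-0.35],[-0.06,0.93,-0.35],[-0.06,0.93,-0.35],[-0.06,0.93,-0.35],[-0.06,0.93,-0.35],[-0.06,0.93,-0.35],[-0.06,0.93,-0.35],[-0.06,0.93,-0.35]], angular=[[0,0,0],[0,0,0],[0,0,0],[0,0,0],[0,0,0],[0,0,0],[0,0,0],[0,0,0],[0,0,0],[0,0,0]], grip=[-1,-1,-1,-1,-1,-1,-1,-1,-1,-1])

```text
t: 13.65
tcp_pos: [537.8, -192.8, 329.4]
ee_rot: [1.0, -0.001, -0.001, -0.001]
contact_force: [-0.1, 0.6, -0.4]
gripper_width: 85.1
gripper_force: 0.0
```

```bash
cat > lm.py <<'E'
from h import *
def lms(n=2):
    for i in range(n):
        p=optics.read_camera('wrist');print(manip.get_obs()['tcp_pos'])
        for l,z in [('stand',12),('pliers',82),('pliers_grip',155),('clip',40)]:
            print(l,[(np.round(a['point'],1).tolist(),round(a['conf'],2),atz(p,a['point'],z)[:2].round(1).tolist()) for a in landmark_of(p,l)[:2]])
    return p
E
python3 - <<'E'
from lm import *
p=lms(); cv2.imwrite('pics/w5.png',p['img'][:,:,::-1])
b=(p['img'].min(2)>215).astype(np.uint8)
n,lab,st,c=cv2.connectedComponentsWithStats(b)
for i in range(1,n):
    if st[i,4]>150: print(st[i],c[i],cv2.minAreaRect(cv2.findNonZero((lab==i).astype(np.uint8))))
go([500,-195,290],0)
E
```

```text
[ 537.8636 -191.7955  329.3898]
stand [([134.6, 317.5], 0.89, [558.4, -193.3])]
pliers [([147.2, 317.0], 0.71, [551.8, -192.7])]
pliers_grip [([151.9, 317.2], 0.8, [557.9, -193.0])]
clip [([119.9, 316.3], 0.8, [579.1, -191.8])]
[ 538.3915 -191.3178  330.7363]
stand [([135.0, 318.3], 0.65, [558.7, -193.0])]
pliers [([145.4, 318.7], 0.85, [554.5, -193.2])]
pliers_grip [([152.2, 319.7], 0.66, [558.2, -193.8])]
clip [([121.1, 317.0], 0.73, [578.5, -191.2])]
[341   0  25  15 178] [355.1854   5.8146] ((353.97991943359375, 4.385909080505371), (26.297346115112305, 8.356165885925293), 34.99202346801758)
[151  69  35  36 637] [167.8132  86.4961] ((167.75001525878906, 86.75000762939453), (36.06244659423828, 32.526912689208984), 45.0)
[ 281  101   72   30 1329] [316.237  115.2972] ((316.736328125, 116.39959716796875), (22.338716506958008, 70.43901824951172), 82.23483276367188)
[332 123  25  16 209] [347.2632 129.9378] ((344.0, 130.5), (15.0, 24.0), 90.0)
[282 132  31  20 240] [293.1917 138.8917] ((295.3999938964844, 136.8000030517578), (16.994115829467773, 31.304948806762695), 63.43495178222656)
[298 154  51  17 478] [322.6611 162.0188] ((322.25, 161.24996948242188), (12.445079803466797, 50.487422943115234), 81.8698959350586)
[178 218  29  27 360] [191.9389 231.0583] ((192.00003051757812, 231.0000457763672), (28.284271240234375, 25.455841064453125), 45.0)
t 14.15 now [ 538.5 -192.3  331.3] yaw 0.001 q6 1.076 z [ 0. -0. -1.]
slide [-0.0769  0.0054  0.0826] angular [ 0.     -0.      0.0003]
```

Emit:
apply_moves(slide=[[0.039,0.0024,0.14],[0.039,0.0024,0.14],[0.039,0.0024,0.14],[0.039,0.0024,0.14]], angular=[[0,0,-0.0436],[0,0,-0.0436],[0,0,-0.0436],[0,0,-0.0436]], grip=[-1,-1,-1,-1])

```text
t: 14.65
tcp_pos: [558.7, -194.6, 263.8]
ee_rot: [0.998, 0.068, 0.002, 0.001]
contact_force: [0.5, -0.4, -0.5]
gripper_width: 85.3
gripper_force: 0.0
```

Run:
```python
from lm import *
p=lms(); cv2.imwrite('pics/w6.png',p['img'][:,:,::-1])
b=(p['img'].min(2)>215).astype(np.uint8)
n,lab,st,c=cv2.connectedComponentsWithStats(b)
for i in range(1,n):
    if st[i,4]>150: print(st[i],c[i],cv2.minAreaRect(cv2.findNonZero((lab==i).astype(np.uint8))))
go([558,-193.5,157-19],0.137)
```

```text
[ 558.8012 -194.6773  263.9508]
stand [([161.5, 315.2], 0.94, [557.1, -193.8])]
pliers [([176.3, 313.9], 0.64, [555.1, -192.9]), ([162.7, 314.5], 0.59, [568.2, -191.7])]
pliers_grip [([196.2, 319.0], 0.7, [556.6, -197.0])]
clip [([146.6, 313.6], 0.83, [577.5, -189.3])]
[ 558.1085 -194.2499  262.3272]
stand []
pliers [([176.5, 316.3], 0.9, [554.7, -194.8]), ([191.2, 317.2], 0.26, [540.6, -197.6])]
pliers_grip [([192.6, 317.0], 0.84, [558.8, -194.7])]
clip [([145.5, 316.8], 0.6, [578.4, -192.0])]
[352   0  38  31 358] [372.3799  13.676 ] ((371.14111328125, 12.309612274169922), (44.80508804321289, 8.741179466247559), 42.87890625)
[128  60  40  42 852] [147.4695  80.5634] ((147.5, 80.5), (41.0, 39.0), 90.0)
[ 276  126   82   27 1688] [314.9799 137.3709] ((316.5345458984375, 139.27978515625), (25.75461769104004, 81.29369354248047), 89.13194274902344)
[336 157  25  19 246] [351.3089 163.9187] ((348.0, 166.0), (18.0, 24.0), 90.0)
[273 158  18  31 186] [277.6183 168.3656] ((281.5, 173.0), (30.0, 17.0), 90.0)
[284 163  26  16 201] [292.4826 169.2637] ((296.7259216308594, 170.1624298095703), (14.106916427612305, 25.078962326049805), 85.91438293457031)
[300 190  35   7 218] [317.4358 193.367 ] ((317.0, 193.0), (6.0, 34.0), 90.0)
[140 235  32  31 443] [155.5214 250.158 ] ((155.5, 250.0), (30.0, 31.0), 90.0)
t 15.15 now [ 557.8 -194.1  261.4] yaw 0.137 q6 0.953 z [ 0. -0. -1.]
slide [ 0.0005 -0.0011  0.2468] angular [ 0.     -0.     -0.0001]
```

View pics/w6.png

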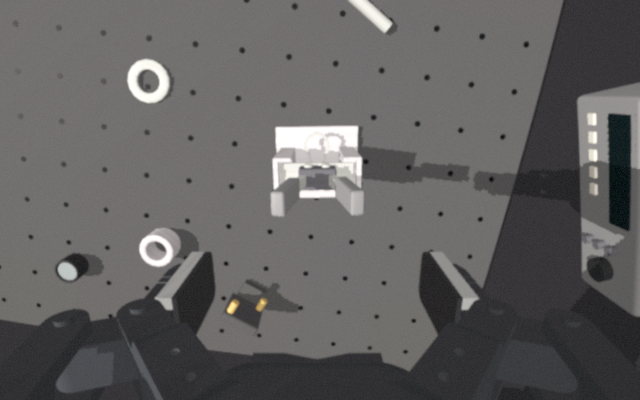

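Emit:
apply_moves(slide=[[0.0005,-0.0005,0.1],[0.0005,-0.0005,0.18],[0.0005,-0.0005,0.23],[0.0005,-0.0005,0.251],[0.0005,-0.0005,0.251]], angular=[[0,0,0],[0,0,0],[0,0,0],[0,0,0],[0,0,0]], grip=[-1,-1,-1,-1,-1])

```text
t: 15.78
tcp_pos: [557.9, -193.7, 135.5]
ee_rot: [0.998, 0.068, -0.0, -0.0]
contact_force: [0.2, 0.7, 0.3]
gripper_width: 85.5
gripper_force: 0.0
```

Emit:
apply_moves(slide=[[0,0,0],[0,0,0],[0,0,0],[0,0,0],[0,0,0],[0,0,0],[0,0,0],[0,0,0]], angular=[[0,0,0],[0,0,0],[0,0,0],[0,0,0],[0,0,0],[0,0,0],[0,0,0],[0,0,0]], grip=[1,1,1,1,1,1,1,1], newtons=40)

```text
t: 16.77
tcp_pos: [561.1, -194.7, 141.2]
ee_rot: [0.998, 0.068, 0.004, 0.002]
contact_force: [-2.0, 2.2, 12.4]
gripper_width: 32.3
gripper_force: 40.3
```

Emit:
apply_moves(slide=[[0,0,-0.01],[0,0,-0.04],[0,0,-0.08],[0,0,-0.14],[0,0,-0.2],[0,0,-0.2],[0,0,-0.2]], angular=[[0,0,0],[0,0,0],[0,0,0],[0,0,0],[0,0,0],[0,0,0],[0,0,0]], grip=[1,1,1,1,1,1,1])

```text
t: 17.65
tcp_pos: [557.2, -193.4, 234.6]
ee_rot: [0.998, 0.068, -0.001, -0.001]
contact_force: [-0.4, -0.3, -3.3]
gripper_width: 32.4
gripper_force: 40.3
```

Run:
```python
from h import *
Q={l:[] for l in ['pliers','clip','pliers_grip']}
for c in ['wrist','side','wrist','side','top']:
  p=optics.read_camera(c);s=manip.get_obs()
  for l in Q:
    r=landmark_of(p,l)
    for a in r[:2]: print(c,l,np.round(a['point'],1),round(a['conf'],2))
    if r and r[0]['conf']>.5:Q[l].append(ray(p,r[0]['point']))
s=manip.get_obs();print(s['tcp_pos'],s['contact_force'],s['torque'],s['gripper_width'])
for l in Q:
  if len(Q[l])>1: X,e=tri(Q[l]);print(l,X,R.from_quat(s['ee_rot']).as_matrix().T@(X-s['tcp_pos']),e)
```

```text
wrist pliers [221.8 313.2] 0.84
side pliers [136.6 353.8] 0.76
side pliers [226.6 294.7] 0.68
side clip [152.  344.3] 0.88
side clip [193.7 347.5] 0.65
side pliers_grip [110.  355.2] 0.92
wrist pliers [223.2 312.6] 0.73
wrist pliers [252.4 154.2] 0.28
side pliers [135.5 350.5] 0.89
side pliers [306. 254.] 0.49
side clip [299.6 249.1] 0.72
side clip [150.6 339.6] 0.71
side pliers_grip [111.3 355. ] 0.69
top pliers [197.9 408.5] 0.67
top pliers [207.2 415.8] 0.64
top clip [208.  191.7] 0.49
top clip [198.9 412.7] 0.48
top pliers_grip [209.8 193. ] 0.63
top pliers_grip [202.4 426.8] 0.55
[ 558.0632 -193.7717  235.8214] [ 0.4178 -0.0497 -3.0592] [ 0.0387 -0.0006 -0.005 ] 31.92487978561402
pliers [ 556.9245 -188.2902  183.7447] [-0.3822 -5.5879 52.0765] [3.8, 9.3, 4.1, 1.1, 16.6]
clip [147.8379 823.5813 752.4702] [ -267.4771 -1063.8073  -516.7088] [0.0, 0.0]
pliers_grip [461.8289 130.1244 411.3986] [ -51.1085 -333.9934 -175.5944] [38.7, 38.8, 77.5]
```

Emit:
apply_moves(slide=[[0.0126,-0.107,0],[0.0252,-0.215,0],[0.0378,-0.322,0],[0.0504,-0.43,0],[0.063,-0.537,0],[0.0756,-0.645,0],[0.0882,-0.752,0],[0.1,-0.86,0],[0.108,-0.92,0],[0.108,-0.92,0]], angular=[[0,0,0],[0,0,0],[0,0,0],[0,0,0],[0,0,0],[0,0,0],[0,0,0],[0,0,0],[0,0,0],[0,0,0]], grip=[1,1,1,1,1,1,1,1,1,1])

```text
t: 19.9
tcp_pos: [548.2, 271.7, 235.7]
ee_rot: [0.998, 0.07, 0.0, -0.0]
contact_force: [-1.2, -0.7, -3.6]
gripper_width: 32.2
gripper_force: 40.6
```

```bash
cat > look.py <<'E'
from h import *
def look(cams=('wrist','side','wrist','side','top','side')):
  Q={l:[] for l in ['pliers','clip','groove','stub']}
  for c in cams:
    p=optics.read_camera(c)
    for l in Q:
      r=landmark_of(p,l)
      for a in r[:2]: print(c,l,np.round(a['point'],1),round(a['conf'],2))
  s=manip.get_obs();t=s['tcp_pos'];m=R.from_quat(s['ee_rot']).as_matrix();print(t,s['contact_force'],s['torque'],s['gripper_width'])
  for n,X in dict(pliers=t+m@[0,0,54],clip=t+m@[20.2,0,96],groove=np.array([568.6,272.2,48]),stub=np.array([568.6,272.2,12])).items():
    print(n,X.round(1),'expected',[(c,proj(optics.read_camera(c),X).round(1).tolist()) for c in ('wrist','side','top')])
E
python3 - <<'E'
from look import *
look(); go([548.6,269.4,180],0.137)
E
```

```text
wrist pliers [223.2 315.7] 0.87
wrist clip [149.  320.4] 0.16
wrist groove [135.5 580.6] 0.47
wrist stub [142.8 315.4] 0.62
side pliers [245.3 372.3] 0.61
side clip [263.1 246.7] 0.68
side groove [297.6 249.3] 0.58
side groove [223.2 407.5] 0.35
side stub [312.1 251.9] 0.79
wrist pliers [224.  314.1] 0.79
wrist groove [149.5 316. ] 0.77
wrist stub [144.2 315. ] 0.94
side pliers [247.3 255.3] 0.83
side pliers [306.1 253.5] 0.44
side clip [264.3 247.1] 0.57
side groove [298.1 248.1] 0.92
side stub [311.3 251.6] 0.91
top pliers [217.2 170. ] 0.63
top clip [211.3 175. ] 0.67
top groove [210.2 190.1] 0.83
top stub [211.2 195.8] 0.56
side pliers [245.3 255.7] 0.59
side clip [266.4 249.5] 0.95
side groove [297.  246.2] 0.72
side stub [311.3 252.3] 0.9
[548.7698 269.3125 235.7883] [-0.4928 -0.3027 -1.7419] [-0.0567  0.0207 -0.0163] 32.162396725220106
pliers [548.8 269.3 181.8] expected [('wrist', [216.9, 316.6]), ('side', [246.4, 253.4]), ('top', [214.9, 169.6])]
clip [568.8 272.1 139.8] expected [('wrist', [169.5, 316.6]), ('side', [261.7, 245.2]), ('top', [206.4, 175.7])]
groove [568.6 272.2  48. ] expected [('wrist', [150.3, 316.5]), ('side', [297.0, 249.6]), ('top', [210.4, 189.6])]
stub [568.6 272.2  12. ] expected [('wrist', [145.2, 316.5]), ('side', [309.8, 251.1]), ('top', [211.7, 194.4])]
t 22.0 now [548.8 269.3 235.8] yaw 0.137 q6 1.749 z [-0.  0. -1.]
slide [-0.0003 -0.0002  0.1115] angular [-0.  0. -0.]
```

Emit:
apply_moves(slide=[[0,0,0.05],[0,0,0.1],[0,0,0.125],[0,0,0.125],[0,0,0.125]], angular=[[0,0,0],[0,0,0],[0,0,0],[0,0,0],[0,0,0]], grip=[1,1,1,1,1])

```text
t: 22.62
tcp_pos: [549.6, 269.5, 174.5]
ee_rot: [0.998, 0.068, 0.001, -0.0]
contact_force: [0.7, 0.3, -3.6]
gripper_width: 32.0
gripper_force: 40.6
```

Run:
```python
from look import *
look(('wrist','side','wrist','side'))
p=optics.read_camera('wrist'); g=cv2.cvtColor(p['img'],cv2.COLOR_RGB2GRAY)
cv2.imwrite('pics/w7.png',p['img'][:,:,::-1])
x,y=568.6,272.2
for rad,z in ((8,67),(11,64),(19,46)):
  q=np.array([proj(p,np.array([x+rad*np.cos(a),y+rad*np.sin(a),z])) for a in np.linspace(0,6.28,60)]);print(rad,z,q.min(0),q.max(0))
print(g[140:200:2,290:344:2])
```

```text
wrist pliers [220.8 312.8] 0.59
wrist groove [162.5 314.6] 0.72
wrist groove [159.7 316.8] 0.62
wrist stub [154.3 314.5] 0.57
wrist stub [160.7 317.4] 0.44
side pliers [271.2 256.7] 0.78
side clip [289.8 247.6] 0.69
side groove [297.6 251.8] 0.94
side stub [311.1 252.5] 0.77
wrist pliers [221.7 313.1] 0.67
wrist stub [152.9 313.8] 0.67
side pliers [273.3 259.8] 0.76
side clip [290.1 248.5] 0.59
side clip [242.9 258. ] 0.41
side groove [297.5 248.4] 0.55
side stub [311.5 252.4] 0.73
[548.7551 269.3033 173.2726] [-0.6682  0.6759 -2.5146] [ 0.0315  0.0085 -0.0006] 32.043113036683124
pliers [548.8 269.3 119.3] expected [('wrist', [216.9, 316.6]), ('side', [272.3, 256.1]), ('top', [217.2, 180.4])]
clip [568.8 272.1  77.3] expected [('wrist', [169.5, 316.6]), ('side', [286.2, 248.2]), ('top', [209.2, 185.6])]
groove [568.6 272.2  48. ] expected [('wrist', [162.1, 316.4]), ('side', [297.0, 249.6]), ('top', [210.4, 189.6])]
stub [568.6 272.2  12. ] expected [('wrist', [154.7, 316.5]), ('side', [309.8, 251.1]), ('top', [211.7, 194.4])]
8 67 [155.8894 305.3797] [177.6151 327.4588]
11 64 [151.1
[... 2770 characters left out ...]
 252 247 251 255 255]
 [251 254 250 249 253 255 255 255 255 255 255 255 254 254 252 255 255 255
  255 254 253 251 251 248 249 254 255]
 [179 221 245 248 253 254 254 255 255 255 255 255 255 255 254 254 254 255
  255 255 249 234 239 245 249 249 253]
 [135 194 251 253 237 248 253 254 254 254 255 255 255 255 255 255 255 254
  254 229 162 144 152 210 221 208 236]
 [207 244 252 255 231 172 210 246 251 253 254 254 255 255 255 255 255 255
  251 173 137 138 166 188 191 194 194]
 [241 249 249 252 249 178 122 149 184 228 249 254 254 254 254 255 255 255
  251 165 135 145 186 189 191 195 190]
 [244 248 250 253 252 195 114 112 115 131 161 204 232 251 254 254 254 254
  251 187 134 144 187 189 190 192 193]]
```

Emit:
apply_moves(slide=[[0,0,-0.04],[-0.1,0,-0.04],[-0.18,0,-0.04],[-0.18,0,-0.04],[-0.18,0,-0.04]], angular=[[0,0,0],[0,0,0],[0,0,0],[0,0,0],[0,0,0]], grip=[1,1,1,1,1])

```text
t: 24.9
tcp_pos: [460.4, 257.3, 193.9]
ee_rot: [0.998, 0.068, 0.001, -0.0]
contact_force: [0.4, 0.0, -3.0]
gripper_width: 32.1
gripper_force: 40.6
```

Run:
```python
from look import *
look(('wrist','side','wrist','side'))
p=optics.read_camera('wrist'); g=cv2.cvtColor(p['img'],cv2.COLOR_RGB2GRAY)
cv2.imwrite('pics/w8.png',p['img'][:,:,::-1])
for r in g[140:212:2,286:350:2]: print(''.join('%4d'%v for v in r))
```

```text
wrist pliers [220.9 315.8] 0.64
wrist clip [ 47.5 316.8] 0.49
wrist groove [ 44.3 316.1] 0.64
wrist stub [ 52.1 313.6] 0.75
side pliers [272.5 304.7] 0.79
side pliers [302.9 254.2] 0.17
side clip [292.3 291.1] 0.71
side groove [297.2 250.1] 0.97
side groove [275.1 302.6] 0.27
side stub [308.  251.1] 0.84
wrist pliers [222.  312.2] 0.58
wrist groove [ 44.3 314. ] 0.92
wrist stub [ 47.  317.2] 0.77
wrist stub [221.7 313.6] 0.72
side pliers [273.5 305. ] 0.61
side clip [290.8 292.3] 0.73
side clip [282.2 372.8] 0.59
side groove [299.4 248. ] 0.96
[459.5891 257.0499 193.3213] [ 0.0657 -0.6694 -2.4136] [-0.0088 -0.0127 -0.001 ] 32.222303638245826
pliers [459.6 257.1 139.3] expected [('wrist', [216.9, 316.6]), ('side', [274.9, 301.8]), ('top', [261.9, 183.0])]
clip [479.6 259.8  97.3] expected [('wrist', [169.5, 316.6]), ('side', [289.3, 291.9]), ('top', [251.4, 188.2])]
groove [568.6 272.2  48. ] expected [('wrist', [42.1, 316.5]), ('side', [297.0, 249.6]), ('top', [210.4, 189.6])]
stub [568.6 272.2  12. ] expected [('wrist', [48.4, 316.5]), ('side', [309.8, 251.1]), ('top', [211.7, 194.4
[... 3947 characters left out ...]
115 116 118 116 118 122 169 186 180 183 174 127 117 118
 134 135 161 192 172 166 146 136 135 137 139 135 138 138 137 138 138 137 135 137 135 138 135 136 144 156 157 164 155 140 142 141
 211 212 211 215 214 214 212 207 205 207 190 201 207 206 209 218 218 218 218 219 213 210 209 205 189 210 212 212 220 223 222 223
 252 253 251 250 249 231 212 191 189 193 181 186 197 199 204 220 221 221 228 233 199 188 181 179 177 188 198 198 219 226 226 228
 254 248 211 188 182 209 190 183 177 174 173 167 143 139 139 126 130 127 142 210 201 187 183 180 177 168 131 123 139 173 195 199
 252 213 102  85  87 232 254 253 241 230 212 175 103  78  81  84  80  80  97 231 255 254 248 236 217 172  98  82  83 113 188 199
```

Emit:
apply_moves(slide=[[0.1,0,0],[0.187,0,0],[0.187,0,0],[0.187,0,0.03],[0.187,0,0.05],[0.187,0,0.06],[0.187,0,0.068],[0.187,0,0.072],[0.187,0,0.072]], angular=[[0,0,0],[0,0,0],[0,0,0],[0,0,0],[0,0,0],[0,0,0],[0,0,0],[0,0,0],[0,0,0]], grip=[1,1,1,1,1,1,1,1,1])

```text
t: 27.68
tcp_pos: [551.9, 269.8, 157.1]
ee_rot: [0.998, 0.068, -0.0, 0.0]
contact_force: [0.4, 0.2, -2.1]
gripper_width: 32.2
gripper_force: 40.8
```

```bash
cat > st.py <<'E'
from h import *
F=[]
for i in range(4):
    optics.read_camera('wrist');s=manip.get_obs();F.append(np.r_[s['contact_force'],s['torque']])
print(round(s['t'],2),s['tcp_pos'],'F',np.mean(F,0),'w',s['gripper_width'])
E
python3 st.py
python3 - <<'E'
from h import *
p=optics.read_camera('wrist'); g=cv2.cvtColor(p['img'],cv2.COLOR_RGB2GRAY)
cv2.imwrite('pics/w9.png',p['img'][:,:,::-1])
x,y=568.6,272.2
for rad,z in ((8,67),(11,64)):
  q=np.array([proj(p,np.array([x+rad*np.cos(a),y+rad*np.sin(a),z])) for a in np.linspace(0,6.28,60)]);print(rad,z,q.min(0),q.max(0))
for r in g[148:204:2,288:346:2]: print(''.join('%4d'%v for v in r))
E
```

```text
27.88 [552.3395 269.8431 157.5241] F [ 0.0513  0.0763 -2.1466 -0.0168  0.0107  0.0043] w 32.070231790328585
8 67 [165.0264 304.7574] [187.88   328.1525]
11 64 [159.8804 300.5658] [190.9509 332.3499]
 255 255 255 255 255 255 251 232 236 248 255 255 255 255 255 255 255 255 253 236 195 177 189 197 195 196 196 196 195
 254 254 255 254 255 251 236 252 255 255 255 255 255 255 255 254 253 252 253 254 249 221 182 183 196 197 196 196 196
 255 254 254 253 245 233 255 255 255 255 247 246 240 243 236 214 210 214 216 231 230 224 211 180 190 199 197 195 197
 255 255 255 251 243 255 255 253 237 239 243 242 244 240 243 242 242 238 238 232 223 205 207 209 185 195 198 199 197
 255 255 255 247 255 255 249 245 240 247 245 242 242 243 248 248 243 244 243 246 244 241 235 245 233 188 198 199 197
 255 255 253 255 255 244 245 248 241 222 221 202 192 195 212 199 189 191 193 210 237 245 245 235 231 201 194 200 200
 255 255 253 255 255 246 252 242 207 201 198 188 192 195 192 183 165 157 162 161 182 221 249 245 232 198 188 199 200
 255 255 255 255 248 247 248 214 203 203 218 234 239 235 232 229 218 192 169 160 1
[... 1674 characters left out ...]
255 251 237 245 244 235 251 226 209 199 199 203 222 226 242 249 255 255 254 253 250 238 207 188 191 196 195 188 197
 253 248 246 248 249 241 242 252 242 219 204 200 200 216 254 254 253 250 250 249 248 245 205 183 189 188 191 189 194
 253 250 246 248 250 251 241 255 255 253 244 232 228 228 252 250 250 245 251 253 251 249 240 189 188 188 194 192 223
 217 243 246 248 252 250 251 254 255 255 254 254 254 253 253 253 253 254 255 255 255 254 246 201 187 187 193 195 241
 121 211 231 224 238 233 251 252 253 253 254 255 254 254 254 254 253 253 252 253 253 232 195 173 181 172 177 213 248
 127 155 188 166 171 205 228 230 228 228 230 231 231 232 232 230 231 231 230 229 222 158 139 140 151 154 156 191 220
```

Emit:
apply_moves(slide=[[0,0,0.005],[0,0,0.01],[0,0,0.014],[0,0,0.014]], angular=[[0,0,0],[0,0,0],[0,0,0],[0,0,0]], grip=[1,1,1,1])

```text
t: 28.42
tcp_pos: [552.0, 269.7, 149.9]
ee_rot: [0.998, 0.068, -0.0, 0.0]
contact_force: [0.3, 0.3, -2.6]
gripper_width: 31.9
gripper_force: 40.8
```

```bash
python3 st.py
```

```text
28.62 [552.3196 269.8312 150.3977] F [ 0.4455 -0.3149 -2.0768  0.0063 -0.0032 -0.0003] w 32.26961193356977
```

Emit:
apply_moves(slide=[[0.002,0,0],[0.004,0,0],[0.004,0,0]], angular=[[0,0,0],[0,0,0],[0,0,0]], grip=[1,1,1])

```text
t: 29.0
tcp_pos: [554.4, 270.1, 150.3]
ee_rot: [0.998, 0.068, 0.0, -0.0]
contact_force: [0.1, 0.6, -3.2]
gripper_width: 32.3
gripper_force: 40.8
```

```bash
python3 st.py
```

```text
29.2 [554.1905 270.0572 150.2631] F [-0.2224 -0.1601 -2.1907 -0.0233 -0.009  -0.0014] w 32.32562459168849
```

Emit:
apply_moves(slide=[[-0.003,0,0],[-0.006,0,0],[-0.006,0,0]], angular=[[0,0,0],[0,0,0],[0,0,0]], grip=[1,1,1])

```text
t: 29.58
tcp_pos: [551.0, 269.6, 150.2]
ee_rot: [0.998, 0.068, -0.0, 0.0]
contact_force: [-0.1, -0.3, -2.4]
gripper_width: 32.4
gripper_force: 40.8
```

```bash
python3 st.py
```

```text
29.77 [551.2149 269.6609 150.2564] F [ 0.2232  0.0087 -2.3893 -0.0303  0.028  -0.0068] w 31.922281330283102
```

Emit:
apply_moves(slide=[[-0.002,0,0],[-0.003,0,0],[-0.003,0,0]], angular=[[0,0,0],[0,0,0],[0,0,0]], grip=[1,1,1])

```text
t: 30.15
tcp_pos: [549.8, 269.4, 150.2]
ee_rot: [0.998, 0.068, 0.0, 0.0]
contact_force: [0.9, 0.3, -2.3]
gripper_width: 32.5
gripper_force: 40.7
```

```bash
python3 st.py
```

```text
30.35 [549.7666 269.4279 150.2268] F [ 0.8443 -0.1637 -3.0443  0.0105 -0.0969 -0.0144] w 32.055154330584465
```

Emit:
apply_moves(slide=[[-0.002,0,0],[-0.003,0,0],[-0.003,0,0]], angular=[[0,0,0],[0,0,0],[0,0,0]], grip=[1,1,1])

```text
t: 30.72
tcp_pos: [549.0, 269.3, 150.2]
ee_rot: [0.998, 0.068, 0.001, -0.0]
contact_force: [5.0, 1.1, -6.5]
gripper_width: 31.9
gripper_force: 40.4
```

```bash
python3 st.py
```

```text
30.93 [548.8847 269.2531 150.2448] F [ 4.3636  0.6214 -7.1882  0.1755 -1.1171  0.0163] w 32.29314241288752
```

Emit:
apply_moves(slide=[[0.003,0,0],[0.006,0,0],[0.006,0,0.004],[0.006,0,0.008],[0.006,0,0.008]], angular=[[0,0,0],[0,0,0],[0,0,0],[0,0,0],[0,0,0]], grip=[1,1,1,1,1])

```text
t: 31.55
tcp_pos: [550.9, 269.8, 149.0]
ee_rot: [0.998, 0.069, -0.0, -0.0]
contact_force: [-3.9, -2.5, 8.5]
gripper_width: 32.1
gripper_force: 41.7
```

```bash
python3 st.py
```

```text
31.75 [550.9078 269.8397 149.0051] F [-4.1186 -1.5515  7.8079 -0.3555  0.8248 -0.035 ] w 32.43862694119279
```

Emit:
apply_moves(slide=[[0,0,0.001],[0,0,0.002],[0,0,0.002]], angular=[[0,0,0],[0,0,0],[0,0,0]], grip=[1,1,1])

```text
t: 32.12
tcp_pos: [551.0, 269.9, 149.0]
ee_rot: [0.998, 0.069, 0.0, -0.0]
contact_force: [-5.7, 0.1, 12.5]
gripper_width: 32.2
gripper_force: 42.1
```

```bash
python3 st.py
```

```text
32.33 [550.9872 269.8665 148.9722] F [-5.6839 -1.7663 11.7352 -0.4406  1.0943 -0.0354] w 31.81211220192596
```

Emit:
apply_moves(slide=[[0,0,-0.004],[0,0,-0.007],[0,0,-0.009],[0,0,-0.009]], angular=[[0,0,0],[0,0,0],[0,0,0],[0,0,0]], grip=[1,1,1,1])

```text
t: 32.83
tcp_pos: [551.1, 269.6, 149.2]
ee_rot: [0.998, 0.068, -0.0, 0.0]
contact_force: [-0.5, -0.6, -2.0]
gripper_width: 32.4
gripper_force: 40.8
```

```bash
python3 st.py
python3 - <<'E'
from h import *
p=optics.read_camera('wrist'); g=cv2.cvtColor(p['img'],cv2.COLOR_RGB2GRAY)
for c in (312,316,322): print(c,[int(v) for v in g[146:210,c]])
for i in range(3):
  p=optics.read_camera('side')
  for l in ('clip','pliers','pliers_grip'): print(l,[(np.round(a['point'],1).tolist(),round(a['conf'],2)) for a in landmark_of(p,l)[:2]])
for X in ([568.6,272.2,48],[548.6,269.4,90],[548.6,269.4,163]): print(proj(p,np.array(X)))
E
```

```text
33.02 [551.1011 269.5892 149.3504] F [-0.054  -0.4841 -2.2201 -0.0147 -0.0106  0.0152] w 32.23203594355708
312 [249, 255, 255, 255, 255, 252, 237, 234, 242, 245, 242, 223, 195, 177, 189, 220, 238, 242, 242, 241, 242, 243, 247, 246, 246, 245, 246, 245, 246, 246, 248, 248, 250, 247, 248, 248, 249, 250, 251, 252, 252, 252, 248, 238, 225, 227, 243, 253, 255, 255, 255, 252, 252, 253, 254, 251, 230, 195, 179, 185, 187, 171, 132, 87]
316 [245, 255, 255, 255, 255, 251, 236, 232, 241, 247, 242, 219, 182, 167, 185, 218, 231, 231, 231, 232, 238, 246, 249, 250, 248, 247, 246, 246, 245, 245, 246, 247, 249, 249, 248, 247, 248, 249, 250, 251, 252, 251, 250, 239, 224, 216, 230, 248, 254, 254, 255, 253, 251, 251, 254, 251, 230, 195, 178, 183, 183, 161, 119, 82]
322 [225, 249, 255, 255, 255, 253, 246, 241, 240, 243, 242, 219, 186, 166, 153, 169, 195, 212, 216, 213, 212, 214, 225, 239, 247, 250, 249, 247, 248, 247, 246, 246, 247, 247, 249, 249, 249, 247, 247, 247, 244, 234, 214, 200, 211, 236, 251, 255, 254, 252, 249, 248, 251, 253, 253, 249, 228, 200, 202, 214, 222, 203, 152, 105]
clip [([298.5, 249.4], 0.93), ([172.8, 296.8], 0.26)]
pliers [([281.0, 257.6], 0.86)]
pliers_grip [([254.1, 257.0], 0.55)]
clip [([298.6, 249.3], 0.56)]
pliers []
pliers_grip [([255.1, 257.5], 0.61)]
clip [([294.7, 249.7], 0.83)]
pliers [([282.0, 256.8], 0.77), ([195.8, 349.5], 0.32)]
pliers_grip []
[297.0443 249.5508]
[283.7966 257.4078]
[254.4981 254.29  ]
```

Emit:
apply_moves(slide=[[0.0018,0,-0.0016],[0.0018,0,-0.0016],[0.0018,0,-0.0016]], angular=[[0,0,0],[0,0,0],[0,0,0]], grip=[1,1,1])

```text
t: 34.05
tcp_pos: [552.2, 269.8, 150.6]
ee_rot: [0.998, 0.068, 0.0, -0.0]
contact_force: [-0.7, 0.1, -2.3]
gripper_width: 32.4
gripper_force: 40.8
```

```bash
python3 st.py
python3 - <<'E'
from h import *
p=optics.read_camera('wrist');s=manip.get_obs();m=R.from_quat(s['ee_rot']).as_matrix()
def tx(row,tz): # tool xy at tool depth tz
    o,d=ray(p,[row,316.3]);o=m.T@(o-s['tcp_pos']);d=m.T@d
    return (o+d*(tz-o[2])/d[2])[:2]
for r,z in [(202,59.5),(203,59.5),(204.5,54.5),(205.5,54.5),(158.5,100),(152,100),(172,100),(196,98)]: print(r,z,tx(r,z))
g=cv2.cvtColor(cv2.imread('pics/w8.png'),cv2.COLOR_BGR2GRAY)
for c in (312,316,320): print([int(v) for v in g[196:250,c]])
for r in (212,220,230,240,260): print(r,[int(v) for v in g[r,270:364:2]])
E
```

```text
34.25 [552.0848 269.755  150.5417] F [ 0.1745  0.0435 -2.5578 -0.0115 -0.0153  0.0021] w 32.196343517146104
202 59.5 [ 7.6478 -0.2023]
203 59.5 [ 7.0153 -0.2023]
204.5 54.5 [ 7.6202 -0.1968]
205.5 54.5 [ 7.0008 -0.1967]
158.5 100 [27.2495 -0.2484]
152 100 [31.834  -0.2486]
172 100 [17.5845 -0.2478]
196 98 [ 0.464  -0.2448]
[119, 115, 116, 118, 119, 122, 138, 173, 206, 208, 199, 179, 139, 94, 78, 80, 82, 80, 83, 89, 105, 125, 136, 141, 145, 144, 146, 146, 145, 146, 140, 138, 136, 119, 106, 100, 101, 99, 101, 97, 99, 97, 99, 99, 100, 110, 132, 144, 145, 145, 142, 140, 130, 122]
[118, 117, 117, 119, 118, 121, 138, 176, 218, 234, 220, 181, 126, 90, 84, 81, 84, 82, 80, 87, 106, 122, 137, 141, 145, 146, 145, 147, 147, 139, 122, 105, 101, 99, 104, 103, 103, 98, 98, 99, 99, 98, 98, 96, 98, 102, 108, 133, 141, 143, 143, 140, 131, 122]
[115, 118, 118, 118, 116, 124, 137, 177, 218, 237, 221, 180, 127, 90, 80, 83, 81, 84, 86, 85, 106, 125, 136, 141, 144, 146, 146, 145, 145, 141, 127, 109, 102, 97, 105, 102, 101, 100, 100, 100, 100, 96, 97, 101, 99, 100, 111, 131, 144, 143, 142, 140, 128, 122]
21
[... 465 characters left out ...]
0 [254, 254, 254, 254, 254, 254, 255, 255, 209, 152, 152, 164, 163, 165, 164, 163, 136, 104, 103, 101, 105, 106, 100, 104, 97, 105, 104, 103, 102, 104, 113, 152, 158, 158, 155, 156, 146, 105, 122, 194, 202, 201, 202, 201, 201, 201, 201]
240 [177, 177, 171, 130, 132, 233, 210, 148, 119, 112, 110, 110, 111, 114, 112, 118, 122, 110, 102, 104, 100, 100, 103, 98, 100, 99, 98, 101, 101, 99, 108, 122, 110, 114, 109, 109, 110, 111, 109, 115, 126, 183, 138, 92, 116, 161, 162]
260 [77, 50, 43, 53, 97, 111, 110, 108, 109, 110, 111, 110, 110, 109, 109, 99, 105, 117, 118, 115, 111, 112, 116, 117, 120, 119, 118, 119, 119, 117, 115, 99, 105, 110, 106, 107, 112, 110, 112, 109, 113, 109, 109, 78, 45, 46, 49]
```

```bash
python3 -c "
from h import *
print(manip.hand_in())"
```

```text
the job is handed in; nothing more can be done
None
```

I handed the job in with the 12 mm spacer seated on the shoulder and released, and the pliers still squeezed at about 40 N. By my estimate the clip is spread around the groove about 37 mm above the stub origin and not touching the spacer. The hand-in gave no verdict; the clip height and centring come from contact forces and wrist-camera pixel readings, not a final viewed picture.

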